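# Charge the ball mill and hold its cover down

## Robot

A 6-joint arm with a two-finger parallel gripper is mounted at the origin on the work surface. World frame = base frame: x ahead of the robot, y to its left, z up, the work surface at z = 0. Lengths are in m, angles in rad, forces in N, time in s.
With the tool pointing down it reaches from about 0.35 to 0.975 m from the base axis. Payload 17.4 kg.
Tool frame: the origin (TCP) lies between the finger pads; the fingertips stand 17 mm ahead of it and the grasp point (between the pads) lies 2 mm behind it; z points along the fingers, x is the direction in which the jaws open and shut, and the axes are right-handed (so a half turn about z gives the same grasp; the last joint's range is limited). The gripper opens to 85 mm and grips with 20 to 120 N. Pads are 22 mm wide; open, the fingers measure 114 mm over their backs; the gripper's body (76 mm by 85 mm) begins 54 mm behind the grasp point. The pads swing forward as they close: fully open they stand 13 mm farther back than shut.
Start: joints at [1.113, 0.116, 1.442, -0, 1.584, -0.038], TCP at [0.275, 0.616, 0.248] pointing down, gripper open.
Joint ranges: [-2.83, 2.83], [-0.83, 2.19], [0.07, 2.5], [-1.14, 4.28], [0.01, 3], [-2.97, 2.97]. Speed limits (rad/s): [1.89, 1.89, 2.22, 3.14, 3.14, 3.14].

## Interface

Orientations are given as a unit quaternion [x, y, z, w].
In Python, from plant import robot, kin, cams gives the robot as it stands. The module is installed in compiled form; this text tells all that it offers. Calls block until the motion is done:
- robot.reach(position, orientation): joint-space move of the TCP to a pose.
- robot.move_l(position, v=0.15, orientation=None): straight line of the TCP; orientation=None keeps the orientation; v is the mean speed in m/s.
- robot.move_joints(angles): joint-space move.
- robot.grip(opening, grip_force=None): finger opening in m; grip_force is the grip in N (None keeps the last); returns when the fingers have stopped.
- robot.sleep(seconds).
- kin.inverse_kinematics(position, orientation): joint angles nearest the present ones, or None.
- robot.sense(): the state.
- cams.camera(name): name is "scene" or "top" or "wrist"; returns the picture (420x560x3 uint8, blue, green, red); there is no depth.
- cams.camera_params(name): a dict with "mtx" (3x3 intrinsics, pixels), "D" ([k1, k2, p1, p2, k3] as OpenCV has them; the pictures are not rectified), "eye" and "orientation" of the camera in the world. Camera axes: x right, y up, looking along -z (the intrinsics and any distortion apply to the point x, -y, -z); pixel columns grow to the right and rows downward; lengths in m; the calibration is good to about 2 mm. A picture is of the moment at which its call begins: read the wrist's pose just before it. camera_params takes no time and is no camera call; for the wrist camera it gives the pose at the moment of the call.
A pose or a line that the arm cannot do raises robot.MotionError and nothing moves.
- robot.finish_job(): hands the job in, once; it reports no verdict.
The state is a dict: "clock": time; "joint_positions": joint angles; "qd": joint speeds; "effort": joint torques, N m; "position": TCP position; "tool_rot": TCP orientation; "wrist_force": force on the tool from outside, world axes, zero at the start; "ft_torque": the same for the moment, N m; "width": finger opening in m.
Only numpy, scipy, OpenCV 4.12 (cv2) and the standard library are available. Lean on these libraries where they do the work, as an engineer would, in place of code of your own. Each camera call takes 0.05 s, during which the arm holds its last target.

## Task

Tip the four steel balls from the scoop through the mill's funnel into the grinding chamber and stand the scoop, empty, upright on the bench again. Then take the blue cover by its handle, slide it over the mill's locating pin, square with the mill, until it drops on, and press it fully down on the sprung seat. Finish while still gripping the handle and holding the cover pressed down, and leave the other things on the bench where they are.

Things in the scene. Friction and masses are not known exactly. Their poses are not given: they have to be found in the camera images.
- mill: The bench ball mill, fixed to the bench: pale grey-green housing 130 x 170 mm on a black base 140 x 180 mm. Origin at the centre of its underside on the bench, z up; its y axis runs along the long side from the charging funnel towards the locating pin. Fixed deck 115 mm up. Above the deck stands a white sprung seat plate (112 mm in x, 114 mm in y, centred at y = -18 mm, top face 135 mm up when not pressed) with a round 80 mm opening over a steel funnel.
- mill_mouth (a point): Centre of the round 80 mm opening of the white seat plate, level with its top face when not pressed (mill frame 0, -18, 135 mm). The fixed funnel under it narrows from 80 mm to a 36 mm bore within 55 mm.
- mill_chamber (a point): Centre of the grinding chamber's floor, below the mouth (mill frame 0, -18, 36 mm). The chamber is a tube of 36 mm bore, 46 mm deep, open at the top into the funnel. Axes as the mill's.
- mill_pin (a point): Centre of the top of the fixed brass locating pin, 12 mm in diameter with a tapered tip (7 mm across at the top), standing 9 mm above the top of the unpressed seat (mill frame 0, 58, 144 mm). Axes as the mill's.
- seat (a joint): How far the sprung seat plate is pushed down, m: 0 up, 0.005 fully down. Pushing it starts at about 6.5 N and reaches about 11 N fully down, counting the cover's own weight (3 to 4 N, which alone does not move it).
- cover: The mill's blue plastic cover: slab 110 mm (x) x 150 mm (y) x 20 mm, with a black bar handle on top. About 0.35 kg. Origin at the centre of its underside, z up. It lies right way up on the bench. On the pin and seat its origin is over the mill's origin, its underside 135 mm above the bench, its y axis along the mill's y axis.
- cover_handle (a point): Grip point in the black bar handle at the middle of the cover: bar 60 mm long (cover x), 20 mm wide (cover y), from 20 to 56 mm above the cover's underside; this point is 40 mm above the underside.
- cover_socket (a point): Centre of the mouth of the blind round socket in the cover's underside (cover frame 0, 58, 0 mm): 15 mm in diameter, slightly chamfered, 16 mm deep. A yellow dot on the cover's top face marks the place above it.
- scoop: Aluminium charging scoop holding four steel balls; 0.16 kg empty. Trough 95 mm long (x), 52 mm wide (y), rear and side walls 48 mm high, open nose at its -x end. Its floor falls 18 degrees from the nose to the rear wall, so the balls lie at the rear when it stands level; they roll out when the nose is tipped down by clearly more than 18 degrees. Origin on the bench below its middle, z up.
- scoop_handle (a point): Centre of the orange bridge handle across the trough: bar 14 mm thick (scoop x), 52 mm long (scoop y), 26 mm tall, 60 to 86 mm above the bench (scoop frame 8, 0, 73 mm).
- scoop_lip (a point): Middle of the floor's edge at the open nose (scoop frame -45.5, 0, 33 mm).
- ball0: Steel grinding ball, 16 mm in diameter, 17 g; origin at its centre. Starts in the scoop.
- ball1: Steel grinding ball, 16 mm in diameter, 17 g; origin at its centre. Starts in the scoop.
- ball2: Steel grinding ball, 16 mm in diameter, 17 g; origin at its centre. Starts in the scoop.
- ball3: Steel grinding ball, 16 mm in diameter, 17 g; origin at its centre. Starts in the scoop.
- petri: Bystander: closed whitish petri dish, 80 mm across, 16 mm high; origin at the centre of its underside.
- timer: Bystander: white bench timer, 50 x 50 x 22 mm; origin at the centre of its underside.
- bottle_a: Bystander: greyish glass bottle with a blue cap, 64 mm across, 160 mm high; origin at the centre of its underside.
- bottle_b: Bystander: amber bottle with a blue cap, 64 mm across, 160 mm high; origin at the centre of its underside.
- beaker: Bystander: glass beaker, 68 mm across, 85 mm high; origin at the centre of its underside.
- pen_cup: Bystander: paper-white cup of pens, 72 mm across, 165 mm high with the pens; origin at the centre of its underside.
- jar: Bystander: small amber jar with a white cap, 50 mm across, 60 mm high; origin at the centre of its underside.
Mind the look-alikes: they are no part of the job. Of the things that look like the cover, the largest one is meant.

How it is judged:
By the outcome, as a careful person would: the job done as asked, in the order asked, and still so for the second after the job is handed in, while the arm keeps its last pose, push and grip.
It also fails if it takes over 72 s, if anything falls off the work surface, if the arm or the gripper's body presses on something with over 40 N, if the wrist force passes 120 N, or if a joint passes its speed limit or range.

## Working session

There is one attempt and no reset: what is moved stays moved. The work goes in short steps, each a Python script; the robot and the scene stay as the last script left them, time stands still between calls to the robot, and variables do not carry over. Pictures are saved under pics/ and viewed, and the job is handed in when it is done.

```bash
mkdir -p pics; ls; python3 - <<'E'
from plant import robot,kin,cams
import cv2
for n in ["scene","top","wrist"]:
    p=cams.camera_params(n); print(n,p)
    cv2.imwrite(f"pics/{n}0.png",cams.camera(n))
print(robot.sense())
E
```

```text
pics
scene {'mtx': array([[384.00476868,   0.        , 277.50938023],
       [  0.        , 384.00476868, 212.89592878],
       [  0.        ,   0.        ,   1.        ]]), 'D': array([0.03236254, 0.        , 0.        , 0.        , 0.        ]), 'eye': array([ 0.86806775, -0.59165817,  0.66232288]), 'orientation': array([0.41585902, 0.09767185, 0.20653793, 0.88026336])}
top {'mtx': array([[510.19568324,   0.        , 275.81141244],
       [  0.        , 510.19568324, 210.91728357],
       [  0.        ,   0.        ,   1.        ]]), 'D': array([-0.12886986,  0.        ,  0.        ,  0.        ,  0.        ]), 'eye': array([0.31791049, 0.03470521, 1.42089871]), 'orientation': array([ 0.05144911, -0.06203434, -0.70144515,  0.70815213])}
wrist {'mtx': array([[352.93986251,   0.        , 275.65937207],
       [  0.        , 352.93986251, 208.66469314],
       [  0.        ,   0.        ,   1.        ]]), 'D': array([0.01535358, 0.        , 0.        , 0.        , 0.        ]), 'eye': array([0.21467237, 0.64387506, 0.37306801]), 'orientation': array([-0.11238741, -0.07304636,  0.53928508,  0.83138734])}
{'clock': 0.15, 'joint_positions': array([ 1.11316372e+00,  1.16363455e-01,  1.44209951e+00,  3.01528071e-05,
        1.58398833e+00, -3.78285319e-02]), 'qd': array([ 0.00031925, -0.00087407, -0.00024408,  0.00011788,  0.0010336 ,
        0.00014943]), 'effort': array([ 8.44281494e-04, -7.32508278e+01, -6.32850480e+01, -2.32586025e-06,
        4.92289342e-03,  6.36604864e-05]), 'position': array([0.27508115, 0.61626991, 0.24774772]), 'tool_rot': array([ 8.38922207e-01,  5.44251179e-01, -3.76467195e-04,  2.06922061e-04]), 'wrist_force': array([0.61122745, 0.51015628, 0.56747366]), 'ft_torque': array([ 0.01079885, -0.03226806,  0.02595509]), 'width': 0.08533992035733909}
```

View pics/scene0.png

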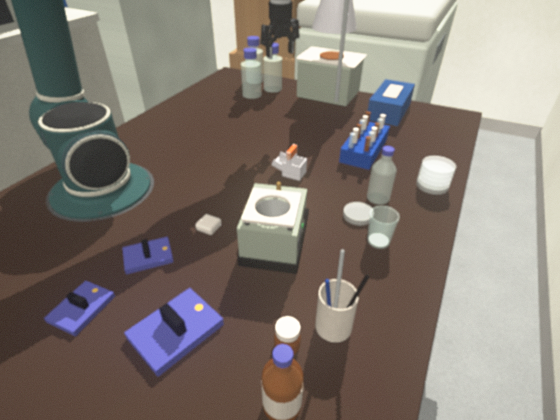

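View pics/top0.png

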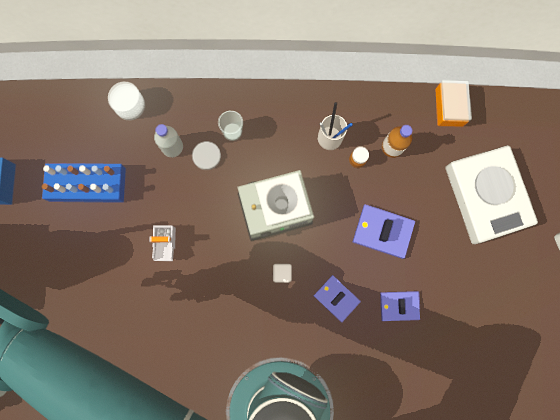

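View pics/wrist0.png

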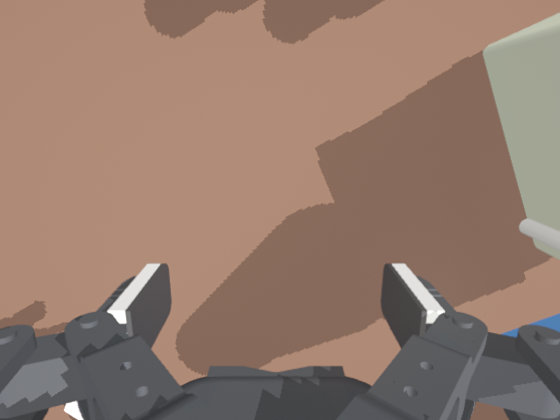

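The top view shows the mill at (277,205) with its pin at (254,207), the scoop at (162,243) and the large cover at (385,231) with its yellow dot at (365,225). The two small blue plates at (337,298) and (400,306) are the look-alikes. Next I'll zoom in and measure.

```bash
cat > h.py <<'E'
from plant import robot,kin,cams
import cv2, numpy as np
from scipy.spatial.transform import Rotation as R
def ray(p,uv):
    uv=np.array(uv,float).reshape(-1,1,2)
    n=cv2.undistortPoints(uv,p["mtx"],p["D"]).reshape(-1,2)
    d=np.c_[n[:,0],-n[:,1],-np.ones(len(n))]
    return p["eye"],R.from_quat(p["orientation"]).apply(d)
def onz(p,uv,z):
    e,d=ray(p,uv); return e+d*((z-e[2])/d[:,2])[:,None]
def proj(p,X):
    X=np.atleast_2d(X); c=R.from_quat(p["orientation"]).inv().apply(X-p["eye"])
    c=c*[1,-1,-1]
    return cv2.projectPoints(c.reshape(-1,1,3),np.zeros(3),np.zeros(3),p["mtx"],p["D"])[0].reshape(-1,2)
def tri(p1,u1,p2,u2):
    e1,d1=ray(p1,u1);e2,d2=ray(p2,u2);d1=d1[0]/np.linalg.norm(d1);d2=d2[0]/np.linalg.norm(d2)
    s=np.linalg.lstsq(np.c_[d1,-d2],e2-e1,rcond=None)[0]
    a=e1+s[0]*d1;b=e2+s[1]*d2
    return (a+b)/2,np.linalg.norm(a-b)
E
python3 - <<'E'
import cv2
t=cv2.imread('pics/top0.png');s=cv2.imread('pics/scene0.png')
def z(i,x,y,w,h,n):
    cv2.imwrite('pics/'+n,cv2.resize(i[y:y+h,x:x+w],None,fx=760/w,fy=760/w,interpolation=cv2.INTER_CUBIC)[:600])
z(t,130,200,140,95,'zt_sc.png');z(t,230,160,190,130,'zt_m.png');z(s,220,130,100,75,'zs_s.png')
z(s,110,160,200,150,'zs_m.png')
E
```

```text
(no output)
```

View pics/zt_sc.png

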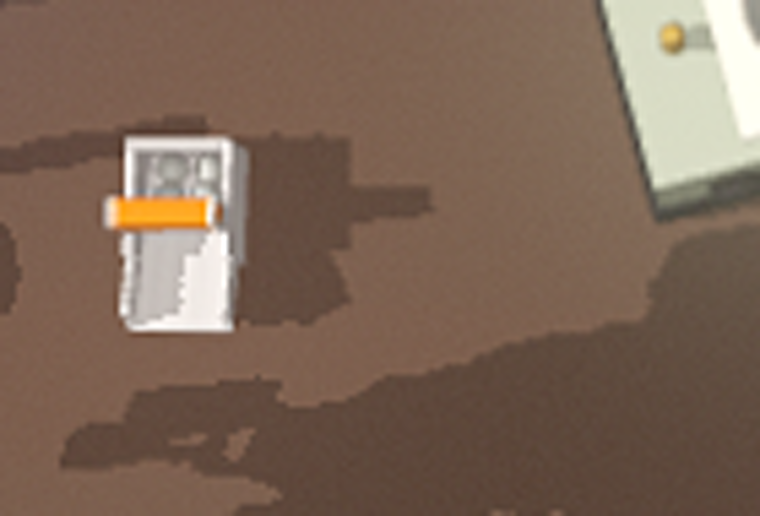

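View pics/zt_m.png

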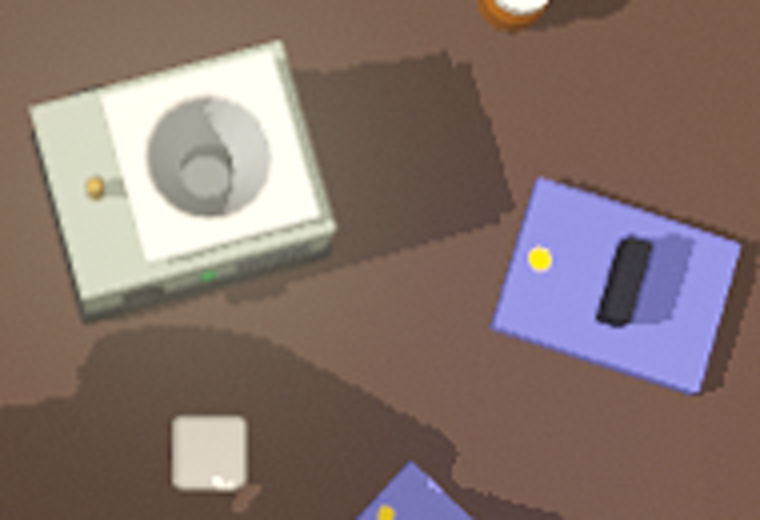

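View pics/zs_s.png

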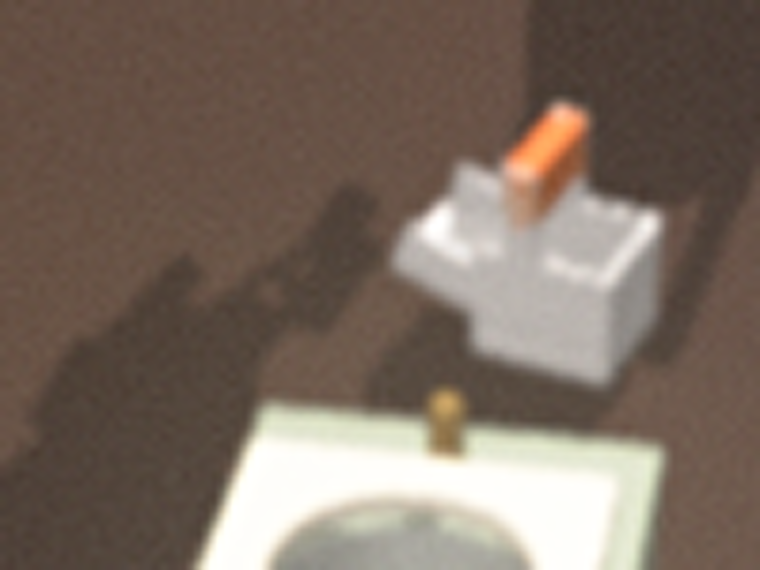

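View pics/zs_m.png

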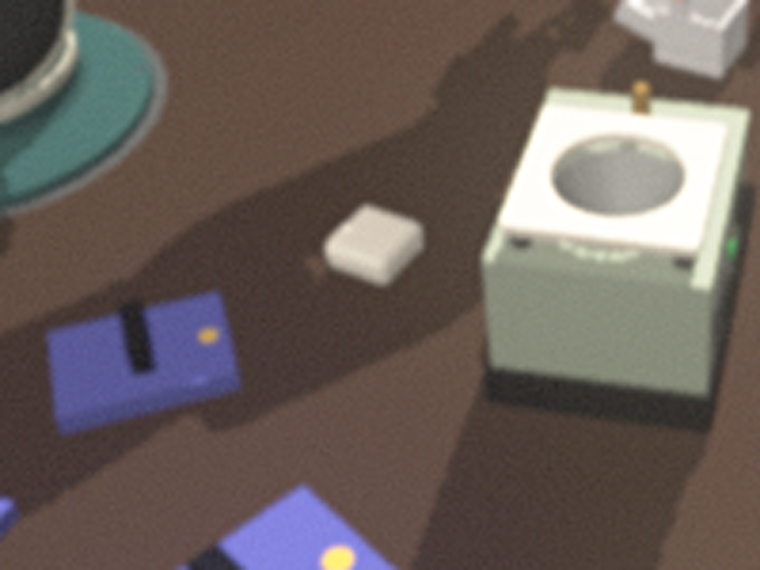

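```bash
cat >> h.py <<'E'
def blob(img,lo,hi,roi=None,ch=cv2.COLOR_BGR2HSV,k=0):
    h=cv2.cvtColor(img,ch); m=cv2.inRange(h,np.array(lo),np.array(hi))
    if roi is not None:
        x,y,w,hh=roi; mm=np.zeros_like(m); mm[y:y+hh,x:x+w]=m[y:y+hh,x:x+w]; m=mm
    c=sorted(cv2.findContours(m,cv2.RETR_EXTERNAL,cv2.CHAIN_APPROX_NONE)[0],key=cv2.contourArea)
    return c[-1-k] if len(c)>k else None
def cen(c):
    M=cv2.moments(c); return np.array([M['m10'],M['m01']])/M['m00']
E
python3 - <<'E'
from h import *
np.set_printoptions(precision=4,suppress=True)
t=cv2.imread('pics/top0.png');s=cv2.imread('pics/scene0.png')
pt=cams.camera_params("top");ps=cams.camera_params("scene")
def rect(name,c,z):
    b=cv2.boxPoints(cv2.minAreaRect(c)); X=onz(pt,b,z)[:,:2]
    e=np.diff(np.r_[X,X[:1]],axis=0); print(name,'cen',X.mean(0),'edges',np.linalg.norm(e,axis=1)[:2],'ang',np.degrees(np.arctan2(e[:2,1],e[:2,0])),cv2.contourArea(c))
o=blob(t,(5,150,150),(22,255,255),(130,200,70,80)); rect('orange',o,.086)
cv=blob(t,(112,60,120),(130,255,255),(340,190,90,80)); rect('cover',cv,.02)
y=blob(t,(25,150,180),(35,255,255),(350,210,40,30)); print('dot',onz(pt,cen(y),.02),cv2.contourArea(y))
hb=blob(t,(0,0,0),(180,255,70),(350,210,80,50)); print('handle'); 
if hb is not None: rect('handle',hb,.056)
p=blob(t,(12,110,100),(25,255,255),(240,195,25,25)); print('pin',cen(p),cv2.contourArea(p),onz(pt,cen(p),.144))
w=blob(t,(15,0,225),(60,40,255),(235,165,85,75)); rect('seat',w,.135)
h=cv2.cvtColor(t,cv2.COLOR_BGR2HSV)
for u,v in [(162,239),(385,220),(254,207),(290,215),(250,190),(245,200),(390,230),(300,232)]: print(u,v,h[v,u])
E
```

```text
orange cen [0.4573 0.3231] edges [0.0427 0.0132] ang [ -89.2554 -177.7418] 63.5
cover cen [ 0.4916 -0.2876] edges [0.114  0.1563] ang [ -19.2236 -107.9712] 2100.0
dot [[ 0.5095 -0.2325  0.02  ]] 10.0
handle
handle cen [ 0.4902 -0.2843] edges [0.0594 0.0218] ang [ -17.9844 -106.2248] 143.5
pin [253.5 206.5] 8.0 [[0.5357 0.0731 0.144 ]]
seat cen [0.5596 0.0012] edges [0.1173 0.1149] ang [ -73.5927 -164.8848] 1893.0
162 239 [ 18 218 255]
385 220 [122  93  82]
254 207 [ 21 134 196]
290 215 [ 30  11 255]
250 190 [ 33  26 219]
245 200 [ 34  26 219]
390 230 [122  90 110]
300 232 [ 14  67 107]
```

```bash
cat >> h.py <<'E'
def toolq(yaw,tilt=0.):  # tool x at yaw (rad), z down; tilt (rad): nose(-x) goes down
    B=R.from_matrix(np.array([[1,0,0],[0,-1,0],[0,0,-1.]]))
    return (R.from_euler('z',yaw)*R.from_euler('y',-tilt)*B).as_quat()
def fmt(): 
    np.set_printoptions(precision=4,suppress=True)
fmt()
E
python3 - <<'E'
from h import *
s=robot.sense(); p=cams.camera_params("wrist")
T=R.from_quat(s["tool_rot"]); C=R.from_quat(p["orientation"])
print('cam pos in tool',T.inv().apply(p["eye"]-s["position"]));print('look dir in tool',T.inv().apply(C.apply([0,0,-1])))
print('img right in tool',T.inv().apply(C.apply([1,0,0])))
for pos,yaw,tl in [((.457,.323,.25),0,0),((.47,.08,.33),np.pi/2,0),((.62,.0,.25),0,np.radians(50)),((.5,-.3,.3),np.radians(72),0),((.5,-.3,.3),np.radians(72-180),0),((.54,.0,.2),np.radians(106),0),((.54,.0,.2),np.radians(106-180),0)]:
    print(pos,yaw,kin.inverse_kinematics(np.array(pos),toolq(yaw,tl)))
E
```

```text
cam pos in tool [ 0.0005 -0.0664 -0.1254]
look dir in tool [0.0012 0.2657 0.964 ]
img right in tool [ 1.      0.0001 -0.0013]
(0.457, 0.323, 0.25) 0 [ 0.5697 -0.1366  1.6896 -0.      1.5886  0.5697]
(0.47, 0.08, 0.33) 1.5707963267948966 [ 0.1151 -0.3297  1.7218 -0.      1.7495 -1.4557]
(0.62, 0.0, 0.25) 0 [-0.0621 -0.4567  2.098   0.0807  0.6301 -0.1052]
(0.5, -0.3, 0.3) 1.2566370614359172 [-0.5842 -0.093   1.5694 -0.      1.6651 -1.8408]
(0.5, -0.3, 0.3) -1.8849555921538759 [-0.5842 -0.093   1.5694 -0.      1.6651  1.3008]
(0.54, 0.0, 0.2) 1.8500490071139892 [-0.0472 -0.1637  1.7945 -0.      1.5108 -1.8973]
(0.54, 0.0, 0.2) -1.2915436464758039 [-0.0472 -0.1637  1.7945 -0.      1.5108  1.2443]
```

```bash
python3 - <<'E'
from h import *
robot.reach(np.array([.455,.323,.25]),toolq(0)); robot.grip(.036,40)
robot.sleep(.2)
p=cams.camera_params("wrist");im=cams.camera("wrist"); cv2.imwrite('pics/w1.png',im)
np.save('w1.npy',p,allow_pickle=True)
o=blob(im,(3,150,120),(24,255,255)); b=cv2.boxPoints(cv2.minAreaRect(o)); print(b,cv2.contourArea(o)); print(onz(p,b,.086),onz(p,cen(o),.086)); print(robot.sense()["clock"],robot.sense()["position"])
E
```

```text
[[272. 167.]
 [287. 167.]
 [287. 219.]
 [272. 219.]] 710.5
[[0.4531 0.3465 0.086 ]
 [0.4654 0.3465 0.086 ]
 [0.4658 0.3017 0.086 ]
 [0.453  0.3017 0.086 ]] [[0.459  0.3244 0.086 ]]
2.2333 [0.455 0.323 0.25 ]
```

View pics/w1.png

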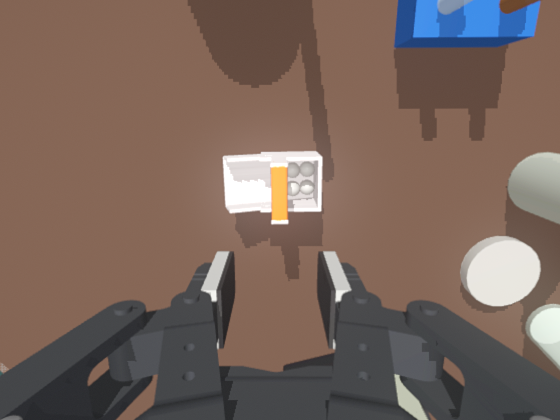

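The wrist view shows the orange bar at (279,193), aligned with world y, and four balls at the rear (+x side) around (300,180). That puts the handle at (0.459, 0.324), yaw ≈ 0, so I'll grasp there.

```bash
python3 - <<'E'
from h import *
q=toolq(0)
robot.move_l(np.array([.4592,.3242,.12]),.2,q); robot.move_l(np.array([.4592,.3242,.0715]),.1)
robot.grip(0.0,40); s=robot.sense(); print(s["width"],s["wrist_force"],s["position"])
robot.move_l(np.array([.4592,.3242,.14]),.1); 
im=cams.camera("wrist"); cv2.imwrite('pics/w2.png',im)
robot.move_l(np.array([.4592,.3242,.30]),.25); s=robot.sense();print(s["width"],s["wrist_force"],s["clock"])
E
```

```text
0.013545723945791469 [-1.306   1.244   2.0407] [0.4593 0.3243 0.072 ]
0.013350010803073768 [ 0.1219 -0.7105 -2.1364] 5.6583
```

View pics/w2.png

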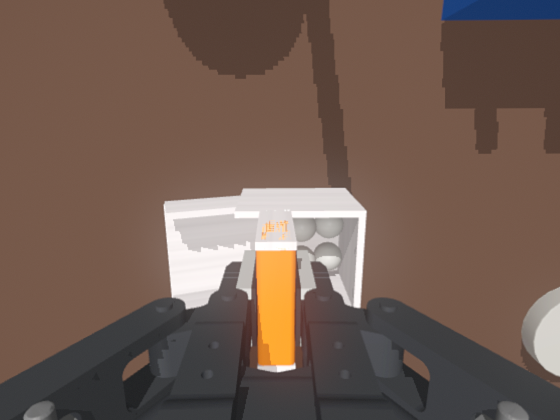

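```bash
cat >> h.py <<'E'
def tcp_for_lip(lip,t):
    r=R.from_euler('y',-t).apply([-.0535,0,-.0385]); return np.array(lip)-r
def liph(t): return .135+.014+max(0,.033*np.cos(t)-.025*np.sin(t))
E
python3 - <<'E'
from h import *
L=lambda t:np.array([.5596+.020,.0012,liph(t)])
robot.reach(tcp_for_lip(L(0)+[0,0,.06],0),toolq(0)); s=robot.sense();print(s["clock"],s["position"])
t=np.radians(14);robot.move_l(tcp_for_lip(L(t),t),.12,toolq(0,t))
cv2.imwrite('pics/s3.png',cams.camera("scene")[100:300,150:420].repeat(2,0).repeat(2,1))
print(robot.sense()["clock"],robot.sense()["wrist_force"])
E
```

```text
7.0333 [0.6329 0.0022 0.2805]
7.7 [-0.2817  0.0835 -1.6926]
```

View pics/s3.png

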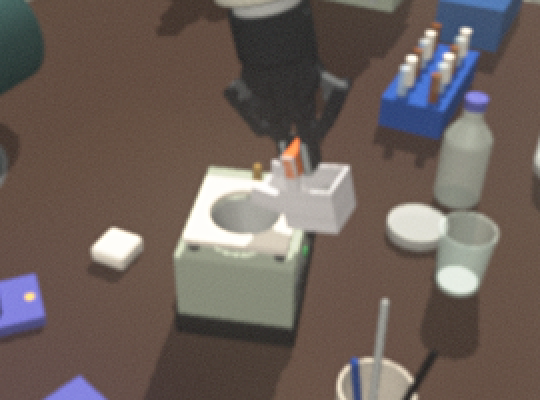

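The scoop is over the mouth with the nose lip at about (255,190) above the opening and clear of the pin. I'll tip it gradually.

```bash
python3 - <<'E'
from h import *
L=lambda t:np.array([.5596+.020,.0012,liph(t)])
for d,sl in [(20,.1),(23,.2),(26,.3),(29,.3),(34,.2),(42,.2),(52,.3)]:
    t=np.radians(d);robot.move_l(tcp_for_lip(L(t),t),.06,toolq(0,t)); robot.sleep(sl)
    s=robot.sense();print(d,s["clock"],s["wrist_force"])
cv2.imwrite('pics/s4.png',cams.camera("scene")[100:300,150:420].repeat(2,0).repeat(2,1))
E
```

```text
20 8.0583 [ 0.3589 -0.4887 -2.0299]
23 8.5083 [-0.9015  0.1766 -2.2556]
26 9.0583 [ 0.9543 -0.3993 -1.5836]
29 9.6083 [ 0.0929  0.1264 -0.8577]
34 10.0583 [ 0.1079  0.5075 -1.7975]
42 10.5667 [-0.8927  0.1586 -1.4172]
52 11.2333 [-0.6947  0.5866 -1.4507]
```

View pics/s4.png

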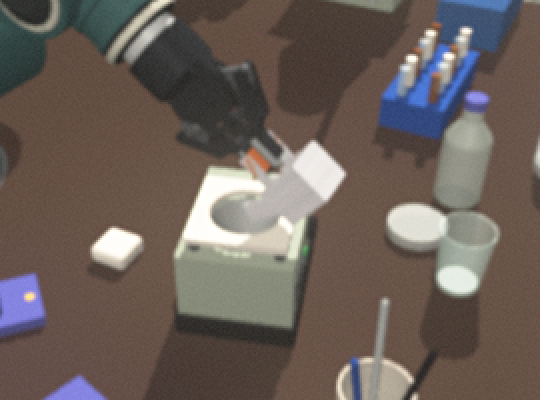

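```bash
python3 - <<'E'
from h import *
L=lambda t:np.array([.5596+.020,.0012,liph(t)])
t=np.radians(25);robot.move_l(tcp_for_lip(L(t)+[0,0,.03],t),.12,toolq(0,t))
robot.move_l(tcp_for_lip(L(0)+[0,0,.08],0),.15,toolq(0))
robot.reach(np.array([.4592,.3242,.14]),toolq(0))
im=cams.camera("wrist"); cv2.imwrite('pics/w5.png',im)
robot.move_l(np.array([.4592,.3242,.085]),.15); 
z=.085
while z>.069:
    z-=.002; robot.move_l(np.array([.4592,.3242,z]),.05); f=robot.sense()["wrist_force"][2]
    if f>1.5 : break
    if z<.0716 and f>-.3: break
s=robot.sense();print(z,s["wrist_force"],s["clock"])
E
```

```text
0.071 [-5.2334 -0.4165  7.8316] 16.3
```

View pics/w5.png

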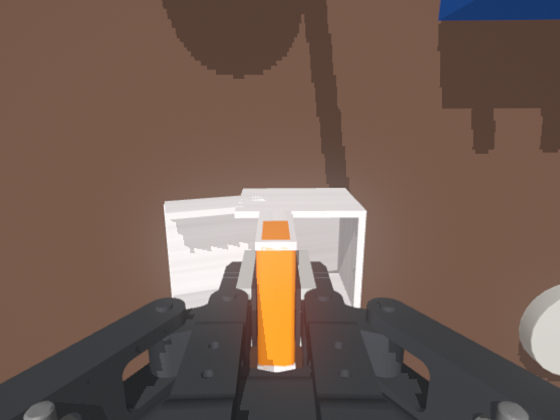

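The rear of the scoop is empty. There is a faint round shape near (258,200), so I'll release and look again.

```bash
python3 - <<'E'
from h import *
robot.move_l(np.array([.4592,.3242,.0718]),.05)
robot.grip(.04,40); robot.move_l(np.array([.4592,.3242,.12]),.15);robot.move_l(np.array([.455,.3232,.25]),.25)
p=cams.camera_params("wrist"); im=cams.camera("wrist"); cv2.imwrite('pics/w6.png',cv2.resize(im[120:260,190:370],None,fx=4,fy=4))
# look at mill: camera behind
robot.reach(np.array([.545,.04,.33]),toolq(np.pi/2+.0))
robot.grip(.055); robot.sleep(.2)
p=cams.camera_params("wrist"); im=cams.camera("wrist"); cv2.imwrite('pics/w7.png',im); np.save('w7.npy',p,allow_pickle=True);print(robot.sense()["clock"],p["eye"])
E
```

```text
20.5 [0.4787 0.0401 0.4554]
```

View pics/w6.png

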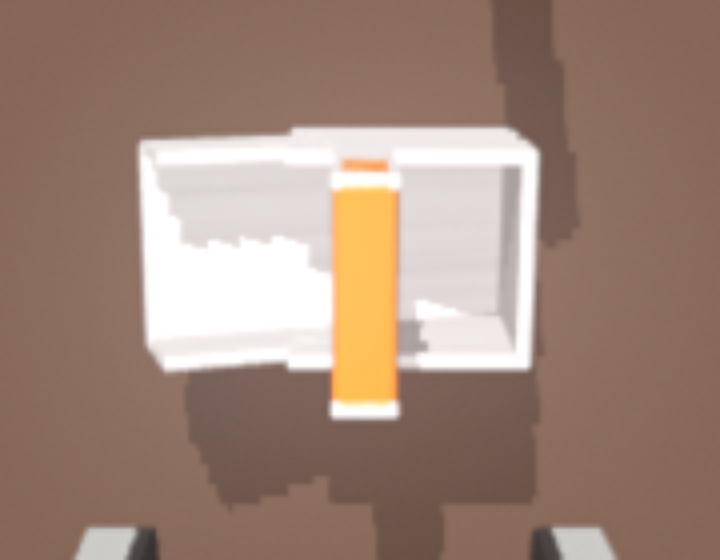

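View pics/w7.png

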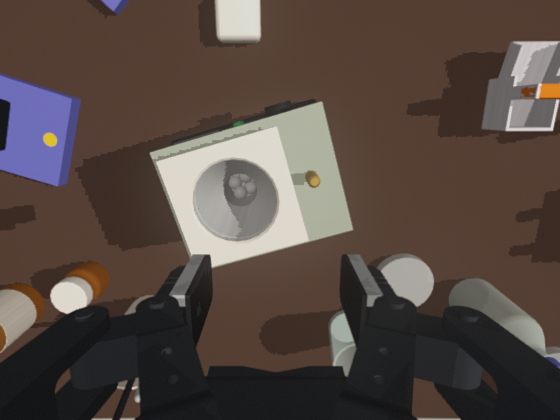

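```bash
python3 - <<'E'
from h import *
im=cv2.imread('pics/w7.png');p=np.load('w7.npy',allow_pickle=True).item()
cv2.imwrite('pics/w7z.png',cv2.resize(im[150:250,150:340],None,fx=4,fy=4,interpolation=cv2.INTER_CUBIC))
h=cv2.cvtColor(im,cv2.COLOR_BGR2HSV); print(h[250,215],h[180,313],h[200,330],h[220,300])
pn=blob(im,(12,110,60),(28,255,255),(300,165,30,30)); b=pn.reshape(-1,2);print('pin px',b.min(0),b.max(0),cv2.contourArea(pn))
W=blob(im,(10,0,175),(60,28,255),(140,110,190,165)); 
cb=cv2.boxPoints(cv2.minAreaRect(W)); X=onz(p,cb,.135)[:,:2]; e=np.diff(np.r_[X,X[:1]],axis=0); print('seat',X.mean(0),np.linalg.norm(e,axis=1),np.degrees(np.arctan2(e[:,1],e[:,0])))
a=cv2.approxPolyDP(W,8,True).reshape(-1,2);print(a,onz(p,a.astype(float),.135))
v=im.copy();cv2.drawContours(v,[W],-1,(0,0,255),1);cv2.drawContours(v,[pn],-1,(255,0,0),1)
cv2.imwrite('pics/w7c.png',cv2.resize(v[90:280,140:360],None,fx=3,fy=3))
E
```

```text
[ 21  19 220] [ 21 142 183] [ 35  26 177] [ 19  18 221]
pin px [307 172] [319 186] 130.0
seat [0.5521 0.0197] [0.158  0.1205 0.1742 0.1256] [ 106.0795   19.054   -72.3185 -168.444 ]
[[323 110]
 [151 153]
 [264 129]
 [156 161]
 [191 255]
 [209 253]
 [214 266]
 [329 235]] [[ 0.4778  0.0819  0.135 ]
 [ 0.5152 -0.0717  0.135 ]
 [ 0.494   0.0302  0.135 ]
 [ 0.5224 -0.0679  0.135 ]
 [ 0.6141 -0.0421  0.135 ]
 [ 0.612  -0.0244  0.135 ]
 [ 0.6258 -0.0202  0.135 ]
 [ 0.5935  0.0918  0.135 ]]
```

View pics/w7z.png

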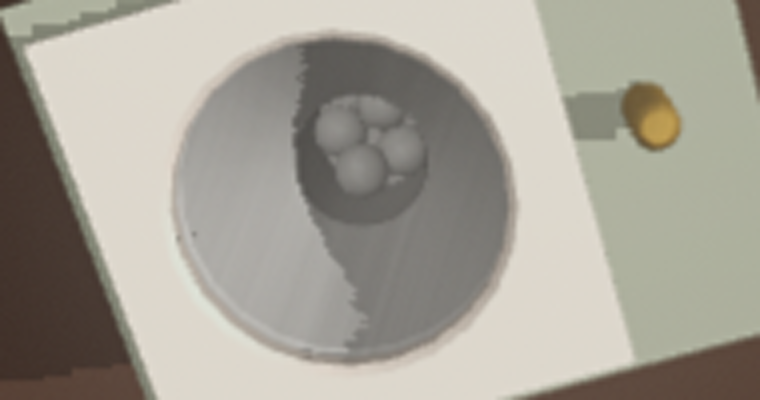

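View pics/w7c.png

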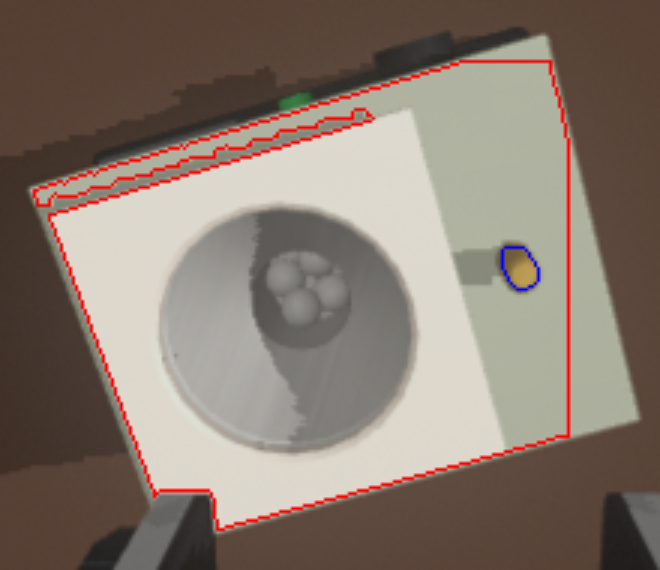

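```bash
cat > mill.py <<'E'
from h import *
def millpose(im,p,roi,pinroi,vis='pics/mv.png',vmin=195):
    W=blob(im,(0,0,vmin),(30,40,255),roi); v=im.copy();cv2.drawContours(v,[W],-1,(0,0,255),1)
    P=onz(p,W.reshape(-1,2).astype(float),.135)[:,:2]
    # opening: inner contour
    h=cv2.cvtColor(im,cv2.COLOR_BGR2HSV); m=cv2.inRange(h,(0,0,vmin),(30,40,255))
    cs,hi=cv2.findContours(m,cv2.RETR_CCOMP,cv2.CHAIN_APPROX_NONE)
    holes=[c for c,k in zip(cs,hi[0]) if k[3]>=0 and cv2.contourArea(c)>1500]
    o=max(holes,key=cv2.contourArea); cv2.drawContours(v,[o],-1,(0,200,0),1)
    Q=onz(p,o.reshape(-1,2).astype(float),.135)[:,:2].astype(np.float32)
    (c,ax,an)=cv2.fitEllipse(Q*1000); print('mouth',np.array(c)/1000,'dia',ax)
    cv2.imwrite(vis,v); return P,np.array(c)/1000
E
python3 - <<'E'
from mill import *
im=cv2.imread('pics/w7.png');p=np.load('w7.npy',allow_pickle=True).item()
P,c=millpose(im,p,(140,110,190,145),None)
cs=np.array([[277.3,126.7],[308.3,239],[156.7,161.],[314.3,182]])
X=onz(p,cs[:3],.135)[:,:2];pt=onz(p,cs[3:],.144)[0,:2]
print(X,pt)
print('deckside edge len',np.linalg.norm(X[0]-X[1]),'yaw',np.degrees(np.arctan2(*(X[1]-X[0])[::-1])))
print('side len',np.linalg.norm(X[0]-X[2]),'yaw',np.degrees(np.arctan2(*(X[0]-X[2])[::-1]))-90)
d=pt-c;print('pin-mouth',np.linalg.norm(d),np.degrees(np.arctan2(d[1],d[0]))-90)
E
```

```text
mouth [0.5598 0.0028] dia (81.41860961914062, 82.46844482421875)
[[ 0.492   0.042 ]
 [ 0.5976  0.072 ]
 [ 0.5224 -0.0672]] [0.5399 0.0752]
deckside edge len 0.10976665759048815 yaw 15.876659758560901
side len 0.11335759309977368 yaw 15.53750333510915
pin-mouth 0.07502359851545778 15.370810726700185
```

View pics/mv.png

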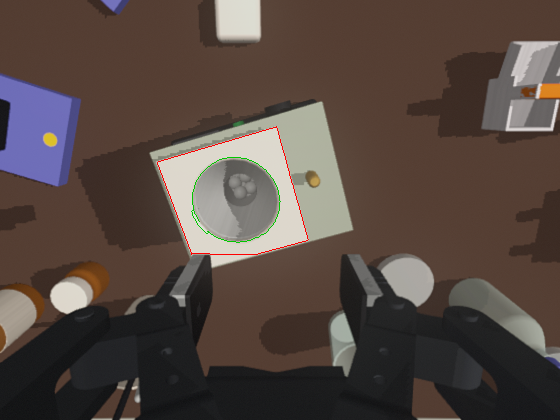

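Four balls are visible in the chamber and the scoop is empty and upright. The mill's yaw is about 15.6° and the pin is at about (0.5397, 0.0755). The pin-to-mouth distance measures 75 mm against a nominal 76 mm. Now the cover.

```bash
python3 - <<'E'
from h import *
robot.reach(np.array([.491,-.286,.25]),toolq(np.radians(71.5))); robot.sleep(.2)
p=cams.camera_params("wrist"); im=cams.camera("wrist"); cv2.imwrite('pics/w8.png',im); np.save('w8.npy',p,allow_pickle=True)
c=blob(im,(112,60,60),(130,255,255)); h=cv2.convexHull(c)
b=cv2.boxPoints(cv2.minAreaRect(h));print(b,onz(p,b,.02))
y=blob(im,(22,150,120),(36,255,255)); print('dot',cen(y),onz(p,cen(y),.02),cv2.contourArea(y))
print(cv2.approxPolyDP(h,6,True).reshape(-1,2).tolist(),robot.sense()["clock"])
E
```

```text
[[196.9369 126.4439]
 [349.9853 124.7047]
 [351.2083 232.3272]
 [198.1599 234.0664]] [[ 0.4182 -0.3413  0.02  ]
 [ 0.464  -0.1984  0.02  ]
 [ 0.5722 -0.2264  0.02  ]
 [ 0.5225 -0.3817  0.02  ]]h.py:27: RuntimeWarning: invalid value encountered in divide
  M=cv2.moments(c); return np.array([M['m10'],M['m01']])/M['m00']
Traceback (most recent call last):
cv2.error: OpenCV(4.12.0) /io/opencv/modules/imgproc/src/shapedescr.cpp:315: error: (-215:Assertion failed) npoints >= 0 && (depth == CV_32F || depth == CV_32S) in function 'contourArea'
```

View pics/w8.png

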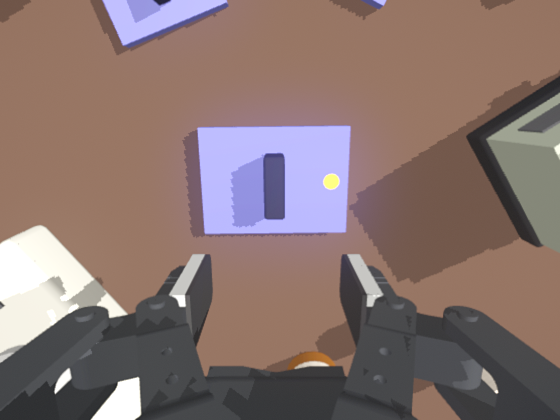

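```bash
python3 - <<'E'
from h import *
im=cv2.imread('pics/w8.png');p=np.load('w8.npy',allow_pickle=True).item()
c=blob(im,(112,60,60),(130,255,255)); h=cv2.convexHull(c)
a=cv2.approxPolyDP(h,6,True).reshape(-1,2).astype(float);print(a.tolist())
X=onz(p,a,.02)[:,:2];e=np.diff(np.r_[X,X[:1]],axis=0);print(X,X.mean(0),np.linalg.norm(e,axis=1),np.degrees(np.arctan2(e[:,1],e[:,0])))
y=blob(im,(18,120,150),(40,255,255),(310,165,40,35));print('dot',cen(y),onz(p,cen(y),.02),cv2.contourArea(y))
hb=blob(im,(0,0,0),(180,255,75),(240,140,70,90));r=cv2.boxPoints(cv2.minAreaRect(hb));Z=onz(p,r,.056)[:,:2];print(r.tolist(),Z,Z.mean(0))
e=np.diff(np.r_[Z,Z[:1]],axis=0);print(np.linalg.norm(e,axis=1),np.degrees(np.arctan2(e[:,1],e[:,0])))
E
```

```text
[[350.0, 126.0], [345.0, 231.0], [204.0, 232.0], [198.0, 127.0]]
[[ 0.4652 -0.1987]
 [ 0.5687 -0.2323]
 [ 0.5223 -0.3749]
 [ 0.419  -0.3405]] [ 0.4938 -0.2866] [0.1088 0.15   0.1089 0.1491] [ -17.9787 -108.018   161.549    71.9442]
dot [331.0315 181.0676] [[ 0.5121 -0.2315  0.02  ]] 111.0Traceback (most recent call last):
  File "<stdin>", line 7, in <module>
cv2.error: OpenCV(4.12.0) /io/opencv/modules/imgproc/src/convhull.cpp:143: error: (-215:Assertion failed) total >= 0 && (depth == CV_32F || depth == CV_32S) in function 'convexHull'
```

```bash
python3 - <<'E'
from h import *
q=toolq(np.radians(71.8)); P=np.array([.4938,-.2866,0])
robot.move_l(P+[0,0,.10],.2,q); robot.move_l(P+[0,0,.041],.1)
robot.grip(0.0,80); s=robot.sense(); print(s["width"],s["wrist_force"],s["position"])
robot.move_l(P+[0,0,.07],.08); robot.sleep(.1); s=robot.sense(); print(s["wrist_force"],s["ft_torque"],s["clock"],s["width"])
robot.move_l(P+[0,0,.25],.25)
cv2.imwrite('pics/t9.png',cams.camera("scene")); cv2.imwrite('pics/w9.png',cams.camera("wrist"))
np.save('w9.npy',cams.camera_params("wrist"),allow_pickle=True); print(robot.sense()["position"])
E
```

```text
0.019098211501218952 [-0.0676  0.4761  4.9871] [ 0.4942 -0.2868  0.0419]
[-0.2352 -1.5478 -3.2672] [-0.0292  0.0003  0.0244] 24.7 0.018947999080523522
[ 0.4934 -0.2863  0.2477]
```

View pics/w9.png

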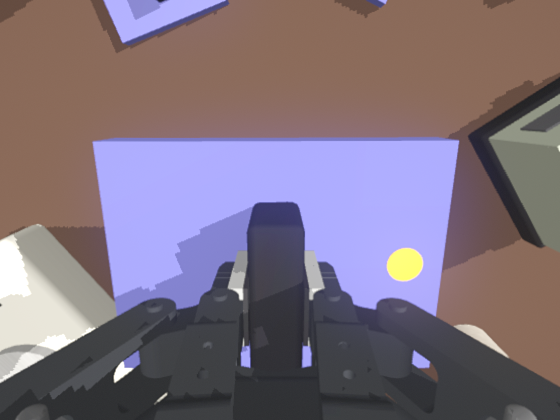

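View pics/t9.png

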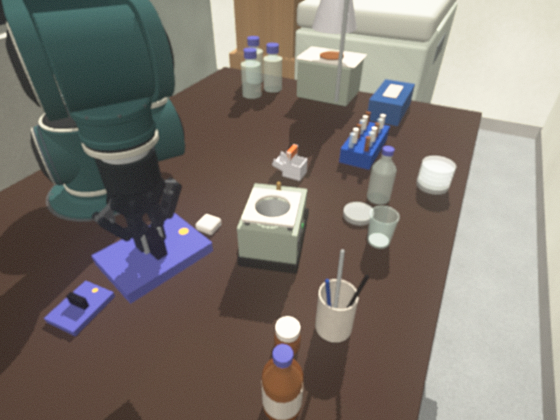

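```bash
python3 - <<'E'
from h import *
im=cv2.imread('pics/w9.png');p=np.load('w9.npy',allow_pickle=True).item();s=robot.sense()
print(s["position"],s["wrist_force"])
zt=s["position"][2]-.0215
y=blob(im,(18,120,120),(40,255,255),(370,230,80,70));d=onz(p,cen(y),zt)[0]
T=R.from_quat(s["tool_rot"]); print('dot',cen(y),'in tool',T.inv().apply(d-s["position"]))
c=onz(p,[[98.,143],[457,141]],zt);print('corner in tool',T.inv().apply(c-s["position"]),'len',np.linalg.norm(c[1]-c[0]),'yaw y', np.degrees(np.arctan2(*(c[1]-c[0])[:2][::-1])), 'tool x',T.apply([1,0,0]))
E
```

```text
[ 0.4934 -0.2863  0.2477] [ 0.6691  0.4281 -4.096 ]
dot [404.2865 264.0733] in tool [0.0586 0.0001 0.0215]
corner in tool [[-0.0721 -0.0537  0.0216]
 [ 0.0748 -0.0545  0.0217]] len 0.14689664121844126 yaw y 72.09646835512127 tool x [0.3124 0.95   0.0008]
```

```bash
python3 - <<'E'
from h import *
q=toolq(np.radians(105.5)); P=np.array([.5554,.0193,0])
robot.reach(P+[0,0,.25],q); robot.move_l(P+[0,0,.195],.12); robot.sleep(.3)
s=robot.sense();print(s["position"],s["wrist_force"],s["ft_torque"],s["clock"])
print(np.degrees(R.from_quat(s["tool_rot"]).as_euler('ZYX')))
cv2.imwrite('pics/s10.png',cv2.resize(cams.camera("scene")[130:280,170:370],None,fx=4,fy=4,interpolation=cv2.INTER_CUBIC))
E
```

```text
[0.5556 0.0193 0.1956] [ 0.0367  0.533  -3.5139] [0.0514 0.0053 0.0176] 27.7667
[105.4992   0.0163 179.9527]
```

View pics/s10.png

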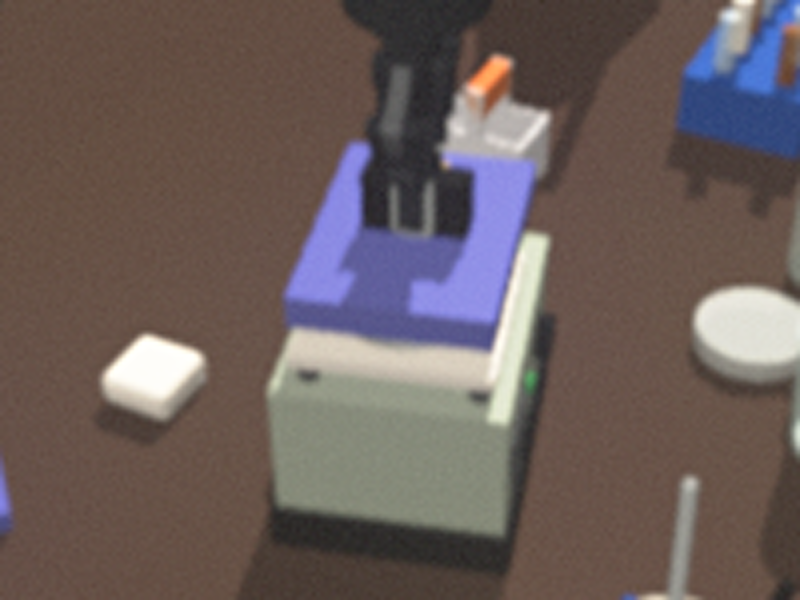

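The cover is above the mill and square with it. Next I'll lower it while watching the force.

```bash
python3 - <<'E'
from h import *
P=np.array([.5554,.0193,0]); z=.189
robot.move_l(P+[0,0,z],.06)
while z>.1765:
    z-=.0015; robot.move_l(P+[0,0,z],.03); robot.sleep(.1); s=robot.sense(); print(round(z,4),s["position"],s["wrist_force"],s["ft_torque"])
    if s["wrist_force"][2]>6: break
print(s["clock"])
E
```

```text
0.1875 [0.5554 0.0193 0.1876] [ 0.1325 -0.4256 -3.4032] [-0.0677 -0.0251 -0.0016]
0.186 [0.5554 0.0193 0.186 ] [-0.0005  0.5941 -3.6709] [-0.02   -0.0293 -0.0685]
0.1845 [0.5554 0.0193 0.1845] [ 0.0013  0.1941 -4.2979] [ 0.0171 -0.0301 -0.0397]
0.183 [0.5554 0.0193 0.183 ] [ 0.2635  0.2669 -4.0358] [-0.0443  0.0342 -0.0361]
0.1815 [0.5554 0.0193 0.1815] [ 0.1979 -1.8744 -2.9598] [-0.0132 -0.0232 -0.0173]
0.18 [0.5554 0.0193 0.18  ] [-0.0339 -0.4426 -4.7143] [ 0.0119  0.0157 -0.0165]
0.1785 [0.5554 0.0193 0.1785] [ 1.2782  0.3911 -2.9761] [ 0.0056  0.0109 -0.0211]
0.177 [0.5554 0.0193 0.177 ] [ 0.5899  0.8852 -3.2338] [0.0038 0.04   0.0104]
0.1755 [0.5555 0.0193 0.1759] [-2.6798  0.5095  3.9451] [-0.0354  0.4543 -0.0225]
31.2167
```

The socket passed the pin with no side force and the cover touched the seat at a TCP height of about 0.176. Now I'll press it down.

```bash
python3 - <<'E'
from h import *
P=np.array([.5554,.0193,0]); z=.1755
while z>.166:
    z-=.0008; robot.move_l(P+[0,0,z],.02); robot.sleep(.15); s=robot.sense(); print(round(z,4),s["position"],s["wrist_force"],s["ft_torque"])
    if s["wrist_force"][2]>18: break
print(s["clock"],s["width"])
E
```

```text
0.1747 [0.5555 0.0193 0.1748] [-3.0624  0.2686  4.9518] [-0.0479  0.3305  0.0086]
0.1739 [0.5555 0.0193 0.174 ] [-2.0188 -0.3832  4.8933] [-0.0166  0.3945 -0.0133]
0.1731 [0.5555 0.0193 0.1733] [-2.1272  0.5312  5.9224] [-0.0028  0.3663 -0.0798]
0.1723 [0.5555 0.0193 0.1725] [-2.6752 -0.3258  7.1089] [-0.0133  0.4866 -0.019 ]
0.1715 [0.5555 0.0193 0.1718] [-2.9241  0.518   6.4434] [-0.0149  0.5178 -0.0248]
0.1707 [0.5555 0.0193 0.1718] [-7.0526  0.5501 14.9272] [-0.0139  1.1359 -0.0534]
0.1699 [0.5556 0.0193 0.1718] [-10.9242  -0.8581  20.5893] [-0.0005  1.79   -0.0226]
34.0167 0.018860234822048984
```

```bash
python3 - <<'E'
from h import *
robot.sleep(.7); s=robot.sense(); print(s["position"],s["wrist_force"],s["width"],s["clock"]);print(np.degrees(R.from_quat(s["tool_rot"]).as_euler('ZYX')))
cv2.imwrite('pics/s11.png',cv2.resize(cams.camera("scene")[90:290,150:420],None,fx=2.9,fy=2.9,interpolation=cv2.INTER_CUBIC))
cv2.imwrite('pics/t11.png',cams.camera("top"))
w=cams.camera("wrist"); cv2.imwrite('pics/w11.png',w)
E
```

```text
[0.5556 0.0193 0.1718] [-11.3438  -0.3364  21.7943] 0.01884427840057255 34.7167
[105.5046   0.02   179.9256]
```

View pics/s11.png

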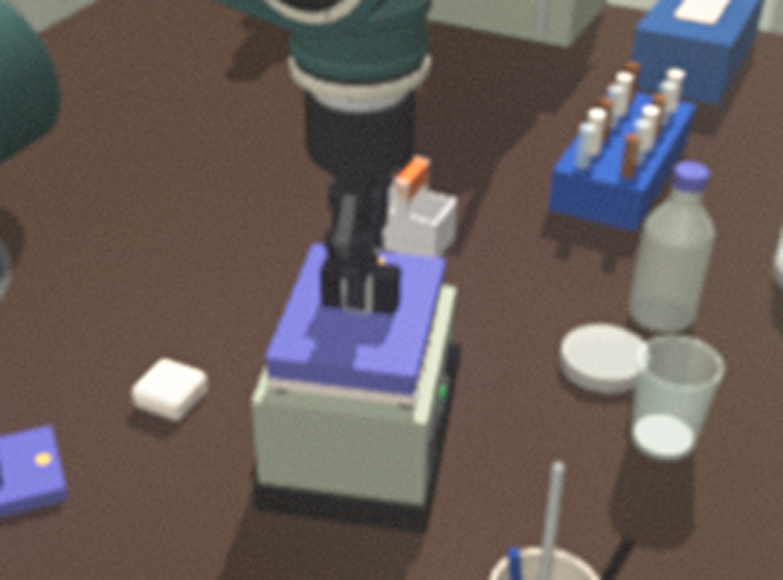

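View pics/w11.png

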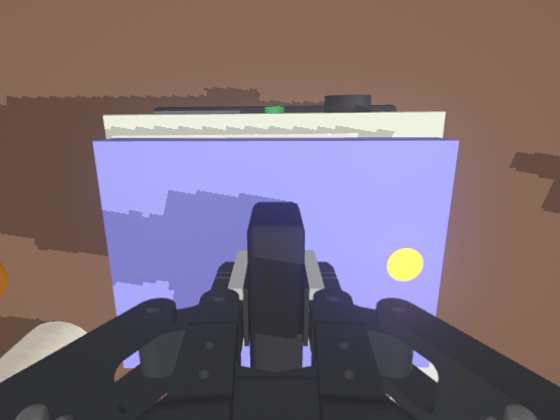

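View pics/t11.png

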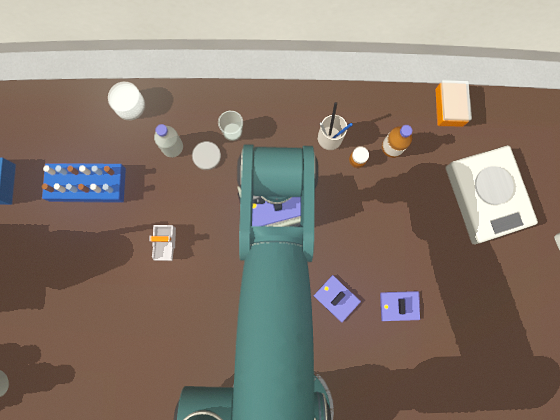

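The cover sits square on the mill: in the wrist view its edge at rows 142 to 140 runs parallel to the housing edge at rows 116 to 113. The scoop is upright at (162,243) in the top view and the bystanders are where they started. Handing in.

```bash
python3 - <<'E'
from plant import robot
robot.finish_job(); s=robot.sense(); print(s["position"],s["wrist_force"],s["clock"])
E
```

```text
the job is handed in; nothing more can be done
the job is handed in; nothing more can be done
```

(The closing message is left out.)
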